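# Open the ratchet jar rack

### The arm

A 6-joint arm with a two-finger parallel gripper is mounted at the origin on a cart in front of the work surface, level with it; the furniture and walls round the work are solid. World frame = base frame: x ahead of the robot, y to its left, z up, the work surface at z = 0. Lengths are in m, angles in rad, forces in N, time in s.
With the tool pointing down it reaches from about 0.4 to 0.825 m from the base axis. Payload 7 kg.
Tool frame: the origin (TCP) lies at the centre of the arm's flange, where the gripper is bolted on; the fingertips stand 173 mm ahead of it and the grasp point (between the pads) lies ahead of it (ctrl.tcp_to_grasp is the z of the grasp point in the tool frame, in m); z points along the fingers, y is the line along which they close (so a half turn about z gives the same grasp; the last joint's range is limited). The gripper opens to 85 mm and grips with 20 to 120 N. Pads are 22 mm wide; open, the fingers measure 114 mm over their backs; the gripper's body (76 mm by 85 mm) begins 54 mm behind the grasp point. The pads swing forward as they close: fully open they stand 13 mm farther back than shut.
Start: joints at [1.63, 0.359, 0.012, 0, -1.224, -0.288], TCP at [0.153, 0.657, 0.405] pointing down, gripper open.
Joint ranges: [-3.07, 3.07], [-1.43, 2.12], [-1.02, 1.25], [-3.03, 1.67], [-3.05, -0], [-3.03, 3.03]. Speed limits (rad/s): [2.39, 2.39, 3.01, 3.14, 3.14, 3.14].

### API

Orientations are given as a rotation vector (axis times angle).
In Python, from cell import ctrl, eyes gives the robot as it stands.
- The arm moves only by the tool carry_out, never from a script. Its argument "rows" is a list of rows, each a list of 4 numbers: the shift along the tool's x, y, z in m, then the turn about the tool's z in rad. In form: [[dx, dy, dz, spin], ...]. A call has exactly 5 rows; each row is the pose to reach, as a shift and turn from the pose commanded when the call began, along the tool's axes at that moment; what a row does not reach only later rows make up. A row lasts 1/10 s, in which the tool goes at most 50 mm and 8.59 degrees, less where a joint would pass 70% of its speed; a pose out of reach is approached as far as the arm can. A call with a gripper value outside its range is refused whole. "grip" is the opening, from 0 (shut) to 1 (fully open), set as the call begins (left out, the last holds). The fingers move at their own pace and stop on an object; the grip force is fixed at half the most. Time passes only in rows, so rows that repeat a pose let the fingers close, or fill a call up. It gives the time, the measured TCP pose, the force, the opening and the grip force at its end, in the units of the state.
- ctrl.get_state(): the state, without advancing time (a new reading comes with each control period).
- eyes.snapshot(name): name is "scene" or "top" or "wrist"; returns the picture (400x640x3 uint8, red, green, blue); there is no depth.
- eyes.calibration(name): a dict with "mtx" (3x3 intrinsics, pixels), "dist_coeffs" ([k1, k2, p1, p2, k3] as OpenCV has them; the pictures are not rectified), "world_to_cam" (4x4, takes a point from world to camera coordinates). Camera axes: x right, y down, z forward; pixel columns grow to the right and rows downward; lengths in m; the calibration is good to about 2 mm. A picture is of the moment at which its call begins: read the wrist's pose just before it. calibration takes no time and is no camera call; for the wrist camera it gives the pose at the moment of the call.
- ctrl.sign_off(): hands the job in; it is judged then, once.
The state is a dict: "clock": time; "joint_positions": joint angles; "joint_velocities": joint speeds; "joint_torque": joint torques, N m; "eef_pos": TCP position; "orientation": TCP orientation; "wrist_force": force on the tool from outside, world axes, zero at the start; "ft_torque": the same for the moment, N m; "gripper_width": finger opening in m; "gripper_force": force on a finger pad.
Only numpy, scipy, OpenCV 4.12 (cv2) and the standard library are available. Lean on these libraries where they do the work, as an engineer would, in place of code of your own. Each camera call takes 0.05 s, during which the arm holds its last target. There are 200 camera calls.

### The job

Make room for a second jar in the wooden jar rack: press down the release button on top of its sliding stop with the fingertips and, keeping it down, push the stop along its bar, away from the jar, until it is fully back against the end post. Then let the button spring up again and move clear. Only press and push: leave the jar standing where it is in the rack, and do not lift or shift the mug, the tin or the plaster box.

Things in the scene. Friction and masses are not known exactly. Their poses are not given: they have to be found in the camera images.
- rack: Wooden rack, 320 x 120 mm board, fixed; its top is 32 mm above the worktop. Origin: 18 mm under the centre of that top. x: along the bar from the upright wooden end board (x = -153 mm, top 106 mm up) to the steel end post (x = +153 mm), the way the stop opens; y to the left of x. The bar (top 65 mm up) is at y = -40 mm; saw teeth under it (pitch 12 mm) lock the stop against opening until the button is down.
- stop (a joint): Position of the sliding stop along the bar, m: 0 = nearest the wooden end board, 0.14 = fully back at the end post (its limit); starts at 0 to 0.075. The stop: a black carriage on the bar, with a dark steel plate (104 mm wide, 8 mm thick, top 102 mm above the worktop) on the jar's side. With the button held down it slides with about 1 N of friction plus 6 N per m/s.
- release (a joint): How far the release button is pressed, m: 0 = up, 0.009 = fully down. Springs back by itself: about 3 N to start, 5 N at 0.006, 6 N fully down. The teeth are free from 0.0045 on. It may rest up to 0.004 down at the start if the pawl rides on a tooth; it comes up to 0 (unpressed) when the stop is fully back.
- release_top (a point): Centre of the button's top face; moves with it. Ribbed metal pad, 50 mm along rack x, 24 mm wide, 85 mm above the worktop when up; pressed straight down. It lies in a pocket along x: the stop plate's rear face is 32 mm towards the jar from this point and rises 17 mm above the button, the thumb lug's face is 29 mm towards the end post. Open at both sides and above.
- thumb_lug (a point): Point on the button-side face of the thumb lug, 99 mm above the worktop. The lug is black and upright, 30 mm wide, 10 mm thick, fixed to the carriage at the end-post end of the button; its top is 110 mm above the worktop, 25 mm above the button. A fingertip standing on the button can push this face towards the end post, which moves the whole stop.
- end_post (a point): Top of the inner face of the dark steel end post (30 mm wide, top 73 mm above the worktop) at the far end of the bar, which the stop meets when fully back.
- jar_center (a point): Jam jar with a light lid, 69 mm across, 99 mm tall, standing loose on the rack between the wooden end board and the stop plate; point half-way up its axis.
- mug_center (a point): Cream mug, 86 mm across and 88 mm tall, standing left of the rack; point 44 mm up. Bystander.
- tin_center (a point): Small brown cardboard-coloured tea tin, 60 x 78 x 61 mm, standing behind the rack; point 30 mm up. Bystander.
- plasters_center (a point): Flat blue-and-white plaster box, 59 x 77 x 18 mm, lying left of the rack; point at its middle. Bystander.

How it is judged:
By the outcome, as a careful person would: the job done as asked, in the order asked, and still so for the second after the job is handed in, with the robot touching nothing.
It also fails if it takes over 35 s, if anything falls off the work surface, if the arm or the gripper's body presses on something with over 40 N, if the wrist force passes 120 N, or if a joint passes its speed limit or range.

## Working session

There is one attempt and no reset: what is moved stays moved. The work goes in short steps, Python scripts to look and compute and a tool call to move; the robot and the scene stay as the last step left them, time stands still between calls to the robot, and variables do not carry over. Pictures are saved under pics/ and viewed, at most 10 in all, crops included, and the job is handed in when it is done.

Besides the shell and the picture viewer there is one more tool, called after "Request:" as name([rows], argument=value, ...), one row to a line, values as JSON. carry_out: Moves the arm, as the interface text tells. Its arguments: {"type":"object","properties":{"rows":{"type":"array","items":{"type":"array","items":{"type":"number"}}},"grip":{"type":"number"}},"required":["rows"]}

```bash
mkdir -p pics; python3 - <<'E'
from cell import ctrl, eyes
import cv2,numpy as np
s=ctrl.get_state();print({k:np.round(v,3).tolist() for k,v in s.items()},ctrl.tcp_to_grasp)
for n in("scene","top"):
    im=eyes.snapshot(n);cv2.imwrite(f"pics/{n}0.png",im[:,:,::-1])
    c=eyes.calibration(n);print(n,c['mtx'].round(1).tolist(),c['dist_coeffs'],c['world_to_cam'].round(3).tolist())
E
```

```text
{'clock': 0.0, 'joint_positions': [1.63, 0.359, 0.011, -0.0, -1.224, -0.288], 'joint_velocities': [-0.0, -0.001, -0.0, 0.001, -0.001, -0.001], 'joint_torque': [0.001, -58.332, 29.341, 6.936, -0.006, -0.0], 'eef_pos': [0.153, 0.657, 0.404], 'orientation': [3.119, -0.359, -0.0], 'wrist_force': [-0.126, -0.014, 0.121], 'ft_torque': [0.013, 0.032, -0.059], 'gripper_force': 0.0, 'gripper_width': 0.085} 0.1547
scene [[518.8, 0.0, 325.9], [0.0, 518.8, 197.3], [0.0, 0.0, 1.0]] [-0.14342585  0.          0.          0.          0.        ] [[0.786, -0.618, 0.004, -0.376], [-0.424, -0.544, -0.724, 0.376], [0.45, 0.567, -0.689, 1.167], [0.0, 0.0, 0.0, 1.0]]
top [[469.7, 0.0, 316.5], [0.0, 469.7, 197.4], [0.0, 0.0, 1.0]] [0.00802468 0.         0.         0.         0.        ] [[-0.151, -0.988, -0.005, 0.18], [-0.967, 0.149, -0.205, 0.58], [0.204, -0.026, -0.979, 1.259], [0.0, 0.0, 0.0, 1.0]]
```

View pics/scene0.png

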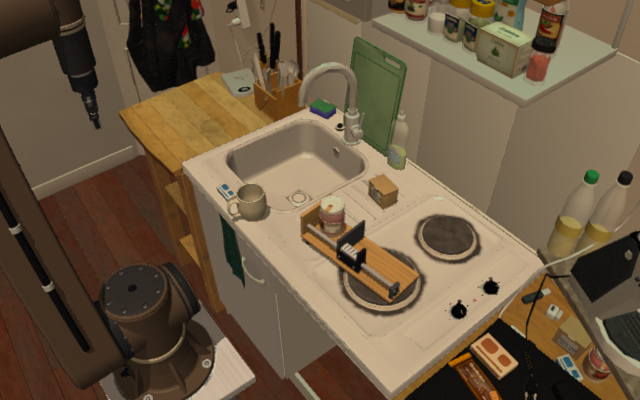

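View pics/top0.png

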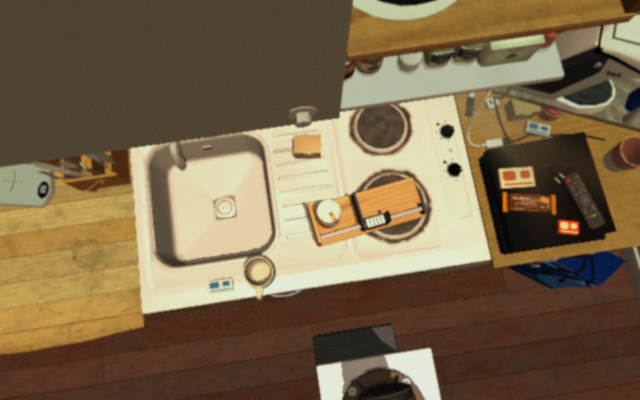

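The rack runs from the jar end at top-view (312,225) to the end post at about (425,208). The stop and its button are near (375,221), which is about (350,252) in the scene view. I'll zoom in on both.

```bash
python3 - <<'E'
import cv2,numpy as np
a=cv2.imread("pics/top0.png")[165:255,295:445];b=cv2.imread("pics/scene0.png")[185:315,290:430]
a=cv2.resize(a,None,fx=5,fy=5,interpolation=2)[:, :750];b=cv2.resize(b,None,fx=4,fy=4,interpolation=2)
cv2.imwrite("pics/a.png",a);cv2.imwrite("pics/b.png",b)
E
```

```text
(no output)
```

View pics/a.png

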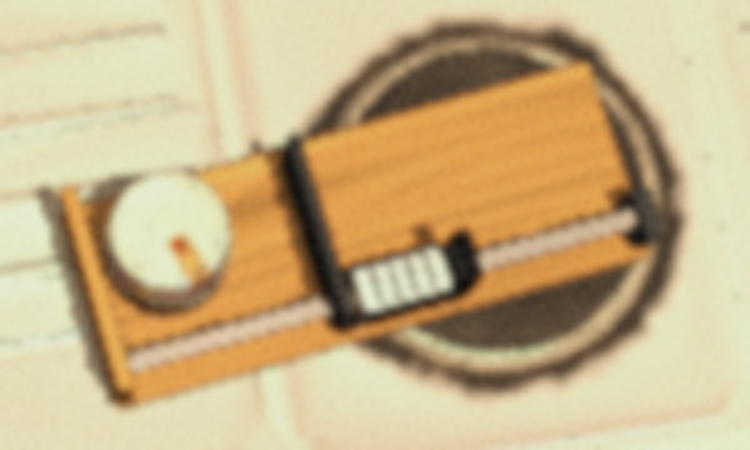

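View pics/b.png

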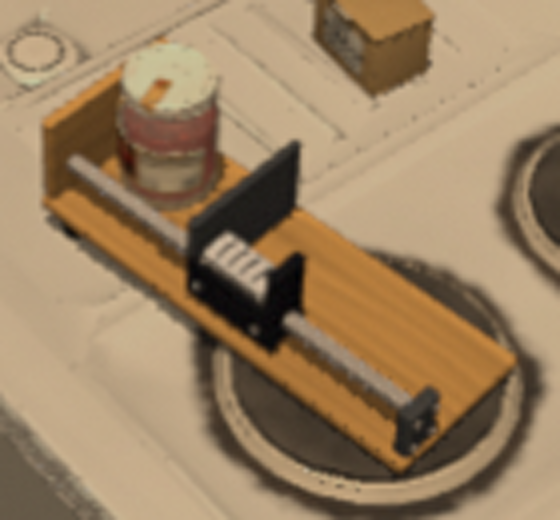

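The top crop shows the button centre at (402,280) and the board's right corners at (590,65) and (650,250). The bar runs from (130,362) to (632,216), and the lug is to the right of the button. In the scene crop the button centre is about (237,267). I'll triangulate these points.

```bash
cat > h.py <<'E'
import cv2,numpy as np
from cell import ctrl,eyes
def ray(n,uv,c=None):
    c=c or eyes.calibration(n);p=cv2.undistortPoints(np.array([[uv]],float),c['mtx'],c['dist_coeffs'])[0,0]
    T=c['world_to_cam'];R=T[:3,:3];return -R.T@T[:3,3],R.T@np.r_[p,1]
def plane(n,uv,z,c=None):
    o,d=ray(n,uv,c);return o+d*(z-o[2])/d[2]
def tri(u1,u2):
    (o,d),(p,e)=ray("top",u1),ray("scene",u2)
    s=np.linalg.lstsq(np.c_[d,-e],p-o,rcond=None)[0];a,b=o+s[0]*d,p+s[1]*e
    return (a+b)/2,np.linalg.norm(a-b)
E
python3 - <<'E'
from h import *
np.set_printoptions(precision=4,suppress=True)
A=lambda x,y:(295+(x+.5)/5-.5,165+(y+.5)/5-.5)
B=lambda x,y:(290+(x+.5)/4-.5,185+(y+.5)/4-.5)
print("btn",plane("top",A(402,280),.085),plane("scene",B(237,267),.085),tri(A(402,280),B(237,267)))
bl,br=plane("top",A(130,362),.065),plane("top",A(632,216),.065)
cl,cr=plane("top",A(590,65),.032),plane("top",A(650,250),.032)
s1,s2=plane("scene",B(518,362),.032),plane("scene",B(402,472),.032)
print("bar",bl,br,np.arctan2(*(br-bl)[[1,0]]));print("corners",cl,cr,np.linalg.norm(cl-cr),np.arctan2((cl-cr)[1],(cl-cr)[0])-np.pi/2)
print("scene corners",s1,s2,np.linalg.norm(s1-s2),tri(A(590,65),B(518,362)))
e1,e2=plane("top",A(68,192),.106),plane("top",A(125,395),.106);print("endb",e1,e2,np.linalg.norm(e1-e2))
print("jar",plane("top",A(168,232),.131), "lug",plane("top",A(462,250),.11),plane("scene",B(290,262),.11))
E
```

```text
btn [ 0.5071 -0.0578  0.085 ] [ 0.5024 -0.0621  0.085 ] (array([ 0.5072, -0.0582,  0.0783]), np.float64(0.001974612614514953))
bar [0.4877 0.0953 0.065 ] [ 0.5259 -0.1934  0.065 ] -1.4392283929143337
corners [ 0.6219 -0.195   0.032 ] [ 0.51   -0.2078  0.032 ] 0.11254575142927906 -1.4572142034104563
scene corners [ 0.6227 -0.2004  0.032 ] [ 0.5068 -0.2161  0.032 ] 0.11702484999904163 (array([ 0.6245, -0.1973,  0.0267]), np.float64(0.0034480036909788586))
endb [0.5791 0.1152 0.106 ] [0.4657 0.1015 0.106 ] 0.1141653977616718
jar [0.5448 0.0663 0.131 ] lug [ 0.5148 -0.0888  0.11  ] [ 0.5161 -0.0948  0.11  ]
```

Request:
carry_out([
  [0.03, 0.02, 0, -0.03],
  [0.07, 0.05, 0, -0.1],
  [0.11, 0.08, 0, -0.18],
  [0.15, 0.11, 0, -0.27],
  [0.19, 0.14, 0, -0.355],
], grip=0)

```text
clock: 0.6
eef_pos: [0.3072, 0.4762, 0.4044]
orientation: [3.134, 0.205, -0.0]
wrist_force: [0.9, 0.1, 0.9]
gripper_width: 0.0122
gripper_force: 0.0
```

Request:
carry_out([
  [0.02, 0.04, 0, 0],
  [0.045, 0.08, 0, 0],
  [0.07, 0.12, 0, 0],
  [0.095, 0.16, 0, 0],
  [0.12, 0.2, 0, 0],
])

```text
clock: 1.1
eef_pos: [0.4513, 0.2929, 0.4047]
orientation: [-3.135, -0.199, 0.0]
wrist_force: [0.7, -0.4, 0.6]
gripper_width: 0.0003
gripper_force: 0.0
```

Request:
carry_out([
  [0, 0.045, 0, 0],
  [0, 0.09, 0, 0],
  [0.002, 0.135, 0, 0],
  [0.004, 0.18, 0, 0],
  [0.006, 0.22, 0, 0],
])

```text
clock: 1.6
eef_pos: [0.484, 0.0751, 0.4047]
orientation: [-3.135, -0.198, 0.0]
wrist_force: [0.7, 0.4, 0.5]
gripper_width: 0.0004
gripper_force: 0.0
```

Request:
carry_out([
  [0, 0.04, 0.01, 0],
  [0, 0.08, 0.02, 0],
  [0, 0.11, 0.03, 0],
  [0, 0.13, 0.05, 0],
  [0, 0.137, 0.07, 0],
])

```text
clock: 2.1
eef_pos: [0.5013, -0.0606, 0.334]
orientation: [-3.136, -0.195, -0.0]
wrist_force: [0.9, 0.1, -0.3]
gripper_width: -0.0
gripper_force: 0.0
```

```bash
python3 - <<'E'
from h import *
np.set_printoptions(precision=4,suppress=True)
s=ctrl.get_state();print(s['eef_pos'],s['orientation'],s['clock'])
c=eyes.calibration("wrist");im=eyes.snapshot("wrist");cv2.imwrite("pics/w1.png",im[:,:,::-1])
np.save("wc.npy",c,allow_pickle=True)
T=c['world_to_cam']
b=np.array([[.505,-.060,.085]]);print(cv2.projectPoints(b,cv2.Rodrigues(T[:3,:3])[0],T[:3,3],c['mtx'],c['dist_coeffs'])[0])
E
```

```text
[ 0.5013 -0.0606  0.334 ] [-3.1355 -0.1947 -0.0003] 2.1
[[[318.4036 207.9215]]]
```

View pics/w1.png

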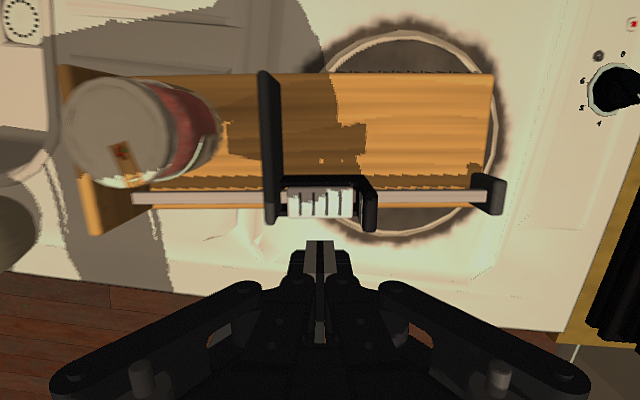

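The wrist view shows the button spanning (286–352, 186–218) with its centre at (319.5,202). The plate is at x≈270, the lug at x≈370, and the bar is level in the picture from (135,198) to (475,197), so the yaw is right.

```bash
python3 - <<'E'
from h import *
np.set_printoptions(precision=4,suppress=True)
c=np.load("wc.npy",allow_pickle=True).item();s=ctrl.get_state()
R=cv2.Rodrigues(s['orientation'])[0]
for n,uv,z in [("btn",(319.5,202),.084),("btnL",(286,202),.084),("btnR",(352,202),.084),("bar1",(135,198),.065),("bar2",(475,197),.065),("post",(475,188),.073),("lugtop",(362,190),.11),("platetop rear",(282,200),.102)]:
    p=plane("wrist",uv,z,c);print(n,p,R.T@(p-s['eef_pos']))
E
```

```text
btn [ 0.5094 -0.0603  0.084 ] [0.0105 0.0008 0.2465]
btnL [ 0.5063 -0.0353  0.084 ] [ 0.0104 -0.0243  0.2465]
btnR [ 0.5124 -0.0845  0.084 ] [0.0105 0.0253 0.2464]
bar1 [0.4889 0.0906 0.065 ] [ 0.0088 -0.1514  0.2655]
bar2 [ 0.5243 -0.1869  0.065 ] [0.0097 0.1283 0.2654]
post [ 0.5329 -0.1805  0.073 ] [0.019  0.1231 0.2574]
lugtop [ 0.5279 -0.0861  0.11  ] [0.0255 0.0287 0.2204]
platetop rear [ 0.5125 -0.0339  0.102 ] [ 0.0166 -0.025   0.2284]
```

Request:
carry_out([
  [0.004, 0.003, 0.01, 0],
  [0.009, 0.006, 0.025, 0],
  [0.009, 0.007, 0.045, 0],
  [0.009, 0.007, 0.058, 0],
  [0.009, 0.007, 0.062, 0],
])

```text
clock: 2.65
eef_pos: [0.5114, -0.064, 0.2718]
orientation: [3.135, 0.199, -0.002]
wrist_force: [0.0, -1.0, 0.7]
gripper_width: -0.0002
gripper_force: 0.0
```

```bash
python3 - <<'E'
from h import *
print(ctrl.get_state()['eef_pos'],ctrl.get_state()['wrist_force'])
w=eyes.snapshot("wrist")[120:300,200:440];s=eyes.snapshot("scene")[185:315,290:430]
w=cv2.resize(w,(533,400));s=cv2.resize(s,None,fx=4,fy=4)
o=np.zeros((520,800,3),np.uint8);o[:300,:400]=cv2.resize(w,(400,300));o[:371,400:]=cv2.resize(s,(400,371))
cv2.imwrite("pics/c2.png",o[:,:,::-1])
E
```

```text
[ 0.51139087 -0.06404094  0.27177425] [ 0.0482101  -0.99511086  0.68085717]
```

View pics/c2.png

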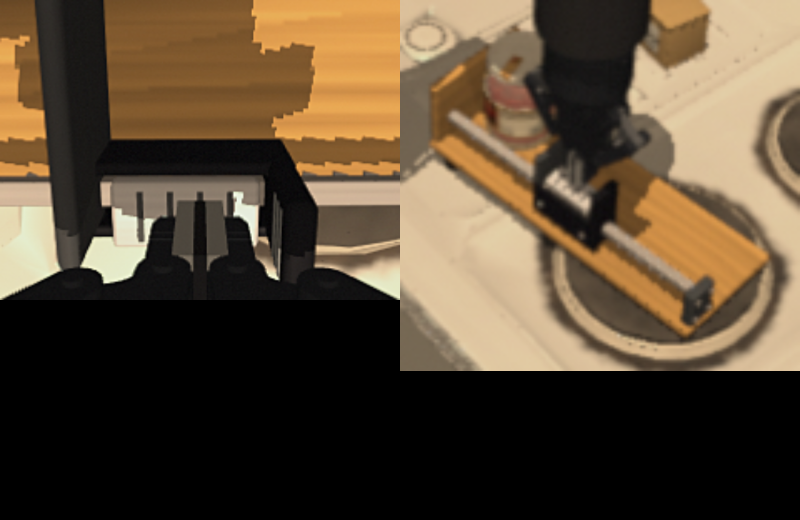

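Tips are over the button, inside the pocket and right of centre. Now pressing.

Request:
carry_out([
  [0, 0, 0.005, 0],
  [0, 0, 0.009, 0],
  [0, 0, 0.012, 0],
  [0, 0, 0.014, 0],
  [0, 0, 0.016, 0],
])

```text
clock: 3.25
eef_pos: [0.5114, -0.0646, 0.2568]
orientation: [3.135, 0.198, 0.0]
wrist_force: [-1.5, -0.6, 3.4]
gripper_width: -0.0001
gripper_force: 1.5
```

Request:
carry_out([
  [0, 0, 0.001, 0],
  [0, 0, 0.002, 0],
  [0, 0, 0.003, 0],
  [0, 0, 0.004, 0],
  [0, 0, 0.004, 0],
])

```text
clock: 3.75
eef_pos: [0.5114, -0.0646, 0.2527]
orientation: [3.135, 0.198, 0.0]
wrist_force: [-1.0, -0.2, 4.6]
gripper_width: -0.0001
gripper_force: 2.3
```

Request:
carry_out([
  [0, 0, 0.001, 0],
  [0, 0, 0.002, 0],
  [0, 0, 0.003, 0],
  [0, 0, 0.003, 0],
  [0, 0, 0.003, 0],
])

```text
clock: 4.25
eef_pos: [0.5114, -0.0646, 0.2498]
orientation: [3.135, 0.198, 0.0]
wrist_force: [-1.6, 1.0, 5.5]
gripper_width: 0.0003
gripper_force: 2.8
```

Request:
carry_out([
  [0, 0.002, 0, 0],
  [0, 0.006, 0, 0],
  [0, 0.01, 0, 0],
  [0, 0.014, 0, 0],
  [0, 0.018, 0, 0],
])

```text
clock: 4.75
eef_pos: [0.5137, -0.0825, 0.2498]
orientation: [-3.135, -0.198, -0.001]
wrist_force: [-1.6, 1.1, 5.5]
gripper_width: -0.0002
gripper_force: 2.8
```

Request:
carry_out([
  [0, 0.004, 0, 0],
  [0, 0.008, 0, 0],
  [0, 0.012, 0, 0],
  [0, 0.016, 0, 0],
  [0, 0.02, 0, 0],
])

```text
clock: 5.25
eef_pos: [0.5163, -0.1024, 0.2498]
orientation: [-3.135, -0.198, -0.001]
wrist_force: [-1.0, 0.7, 6.5]
gripper_width: 0.0
gripper_force: 2.8
```

```bash
python3 - <<'E'
from h import *
print(ctrl.get_state()['eef_pos'],ctrl.get_state()['wrist_force'])
w=eyes.snapshot("wrist")[120:320,200:520];s=eyes.snapshot("scene")[185:315,290:430]
o=np.zeros((371,800,3),np.uint8);o[:250,:400]=cv2.resize(w,(400,250));o[:371,400:]=cv2.resize(s,(400,371))
cv2.imwrite("pics/c3.png",o[:,:,::-1])
E
```

```text
[ 0.516259   -0.10237719  0.2498481 ] [-0.98759616  0.6697149   6.47037675]
```

View pics/c3.png

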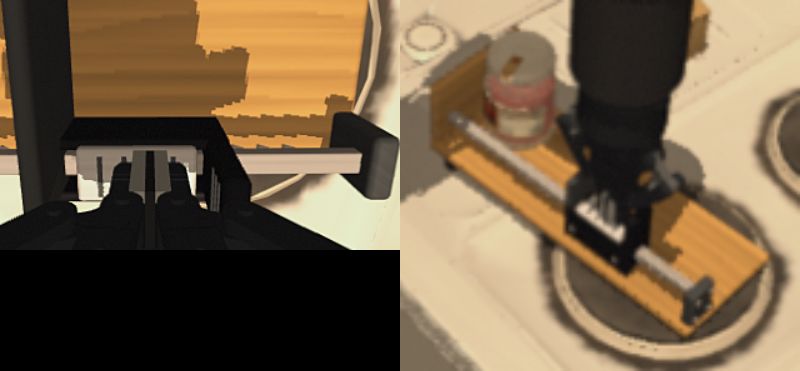

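The stop is travelling with the pressed button and the jar hasn't moved. I'll keep pushing.

Request:
carry_out([
  [0, 0.004, 0, 0],
  [0, 0.008, 0, 0],
  [0, 0.012, 0, 0],
  [0, 0.016, 0, 0],
  [0, 0.02, 0, 0],
])

```text
clock: 5.85
eef_pos: [0.5188, -0.1222, 0.2499]
orientation: [-3.135, -0.198, -0.001]
wrist_force: [-1.1, 0.8, 5.6]
gripper_width: 0.0
gripper_force: 2.8
```

Request:
carry_out([
  [0, 0.003, 0, 0],
  [0, 0.006, 0, 0],
  [0, 0.009, 0, 0],
  [0, 0.012, 0, 0],
  [0, 0.015, 0, 0],
])

```text
clock: 6.35
eef_pos: [0.5208, -0.1371, 0.2499]
orientation: [3.135, 0.198, 0.001]
wrist_force: [-1.5, 1.4, 5.8]
gripper_width: 0.0
gripper_force: 2.8
```

Request:
carry_out([
  [0, 0.002, 0, 0],
  [0, 0.004, 0, 0],
  [0, 0.006, 0, 0],
  [0, 0.008, 0, 0],
  [0, 0.01, 0, 0],
])

```text
clock: 6.85
eef_pos: [0.522, -0.1469, 0.2499]
orientation: [3.135, 0.198, 0.001]
wrist_force: [-1.8, 1.1, 5.7]
gripper_width: 0.0002
gripper_force: 2.8
```

Request:
carry_out([
  [0, 0.002, 0, 0],
  [0, 0.003, 0, 0],
  [0, 0.004, 0, 0],
  [0, 0.005, 0, 0],
  [0, 0.006, 0, 0],
])

```text
clock: 7.35
eef_pos: [0.5228, -0.1529, 0.2499]
orientation: [3.135, 0.198, 0.001]
wrist_force: [-1.2, 0.7, 5.4]
gripper_width: -0.0002
gripper_force: 2.8
```

```bash
python3 - <<'E'
from h import *
print(ctrl.get_state()['eef_pos'],ctrl.get_state()['wrist_force'])
w=eyes.snapshot("wrist")[120:320,200:520];s=eyes.snapshot("scene")[185:315,290:430]
o=np.zeros((371,800,3),np.uint8);o[:250,:400]=cv2.resize(w,(400,250));o[:371,400:]=cv2.resize(s,(400,371))
cv2.imwrite("pics/c4.png",o[:,:,::-1])
E
```

```text
[ 0.52279948 -0.15286606  0.24991132] [-1.21323091  0.74882807  5.35916423]
```

View pics/c4.png

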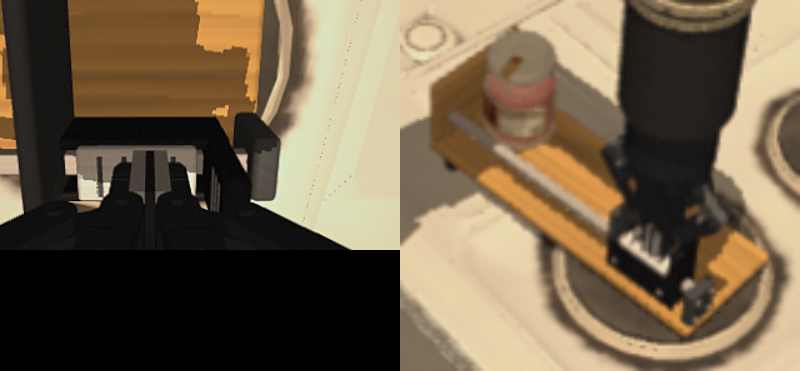

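The lug is within a few mm of the post. I'll push on gently until the force rises.

Request:
carry_out([
  [0, 0.002, 0, 0],
  [0, 0.004, 0, 0],
  [0, 0.006, 0, 0],
  [0, 0.007, 0, 0],
  [0, 0.008, 0, 0],
])

```text
clock: 7.95
eef_pos: [0.5238, -0.1608, 0.2499]
orientation: [3.135, 0.198, 0.001]
wrist_force: [-0.8, 0.3, 5.5]
gripper_width: -0.0
gripper_force: 2.8
```

Request:
carry_out([
  [0, 0.001, 0, 0],
  [0, 0.002, 0, 0],
  [0, 0.003, 0, 0],
  [0, 0.004, 0, 0],
  [0, 0.004, 0, 0],
])

```text
clock: 8.45
eef_pos: [0.5243, -0.1649, 0.25]
orientation: [3.135, 0.198, 0.001]
wrist_force: [-0.6, 0.5, 6.3]
gripper_width: -0.0001
gripper_force: 2.8
```

Request:
carry_out([
  [0, 0.001, 0, 0],
  [0, 0.002, 0, 0],
  [0, 0.003, 0, 0],
  [0, 0.004, 0, 0],
  [0, 0.004, 0, 0],
])

```text
clock: 8.95
eef_pos: [0.5249, -0.1684, 0.2498]
orientation: [-3.135, -0.198, -0.002]
wrist_force: [-0.8, 4.6, 5.4]
gripper_width: 0.0001
gripper_force: 2.8
```

```bash
python3 - <<'E'
from h import *
print(ctrl.get_state()['eef_pos'],ctrl.get_state()['wrist_force'])
w=eyes.snapshot("wrist")[120:320,200:520]
cv2.imwrite("pics/c5.png",cv2.resize(w,(800,500))[:,:,::-1])
E
```

```text
[ 0.52486106 -0.16838138  0.24983678] [-0.77994911  4.58130256  5.38513527]
```

View pics/c5.png

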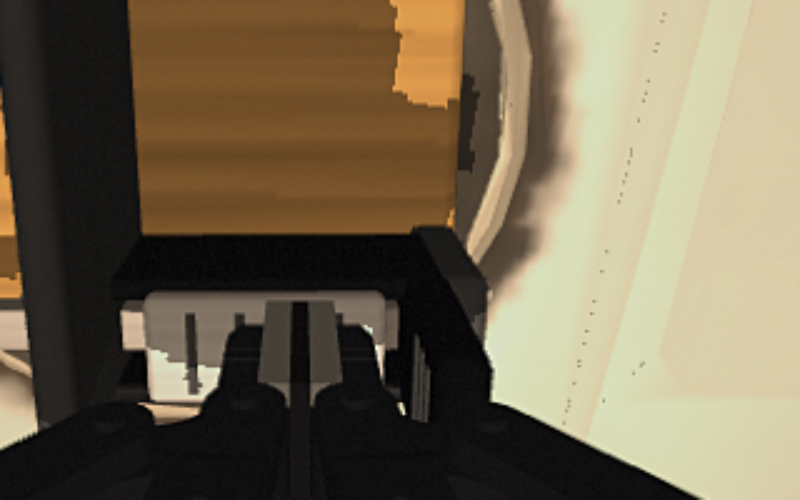

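Force rose to 4.6 N and the post is now hidden behind the lug. I'll push a little more to confirm it is seated.

Request:
carry_out([
  [0, 0.001, 0, 0],
  [0, 0.002, 0, 0],
  [0, 0.003, 0, 0],
  [0, 0.004, 0, 0],
  [0, 0.005, 0, 0],
])

```text
clock: 9.5
eef_pos: [0.5255, -0.1732, 0.2498]
orientation: [-3.135, -0.198, -0.002]
wrist_force: [-1.2, 4.3, 6.7]
gripper_width: 0.0001
gripper_force: 2.8
```

Request:
carry_out([
  [0, 0.001, 0, 0],
  [0, 0.002, 0, 0],
  [0, 0.003, 0, 0],
  [0, 0.004, 0, 0],
  [0, 0.004, 0, 0],
])

```text
clock: 10.0
eef_pos: [0.526, -0.1765, 0.2498]
orientation: [-3.134, -0.198, -0.002]
wrist_force: [-2.0, 10.7, 6.6]
gripper_width: -0.0003
gripper_force: 6.6
```

Lug contact at 10.7 N, so the stop is seated. Lifting straight up lets the button spring up while the stop stays held against the post.

Request:
carry_out([
  [0, 0, -0.003, 0],
  [0, 0, -0.006, 0],
  [0, 0, -0.009, 0],
  [0, 0, -0.012, 0],
  [0, 0, -0.015, 0],
])

```text
clock: 10.5
eef_pos: [0.5251, -0.1769, 0.2634]
orientation: [-3.134, -0.197, 0.003]
wrist_force: [0.3, 4.8, -4.9]
gripper_width: 0.0001
gripper_force: 2.4
```

Request:
carry_out([
  [0, -0.003, -0.004, 0],
  [0, -0.006, -0.01, 0],
  [0, -0.006, -0.02, 0],
  [0, -0.006, -0.04, 0],
  [0, -0.006, -0.07, 0],
])

```text
clock: 11.0
eef_pos: [0.5244, -0.1717, 0.3349]
orientation: [-3.135, -0.198, 0.004]
wrist_force: [0.3, 1.1, 0.1]
gripper_width: 0.0002
gripper_force: 0.0
```

Request:
carry_out([
  [-0.01, 0, -0.03, 0],
  [-0.02, 0, -0.05, 0],
  [-0.03, 0, -0.06, 0],
  [-0.03, 0, -0.07, 0],
  [-0.03, 0, -0.07, 0],
])

```text
clock: 11.5
eef_pos: [0.4953, -0.1756, 0.406]
orientation: [3.135, 0.198, 0.003]
wrist_force: [0.1, 0.3, -0.1]
gripper_width: 0.0002
gripper_force: 0.0
```

```bash
python3 - <<'E'
from h import *
print(ctrl.get_state()['eef_pos'],ctrl.get_state()['wrist_force'])
w=eyes.snapshot("wrist");s=eyes.snapshot("scene")[175:315,210:430]
o=np.zeros((600,800,3),np.uint8);o[:300,:480]=cv2.resize(w,(480,300));o[300:,:471]=cv2.resize(s,(471,300))
cv2.imwrite("pics/c6.png",o[:,:,::-1])
E
```

```text
[ 0.49526076 -0.17562019  0.40595572] [ 0.05746923  0.31297196 -0.09628155]
```

View pics/c6.png

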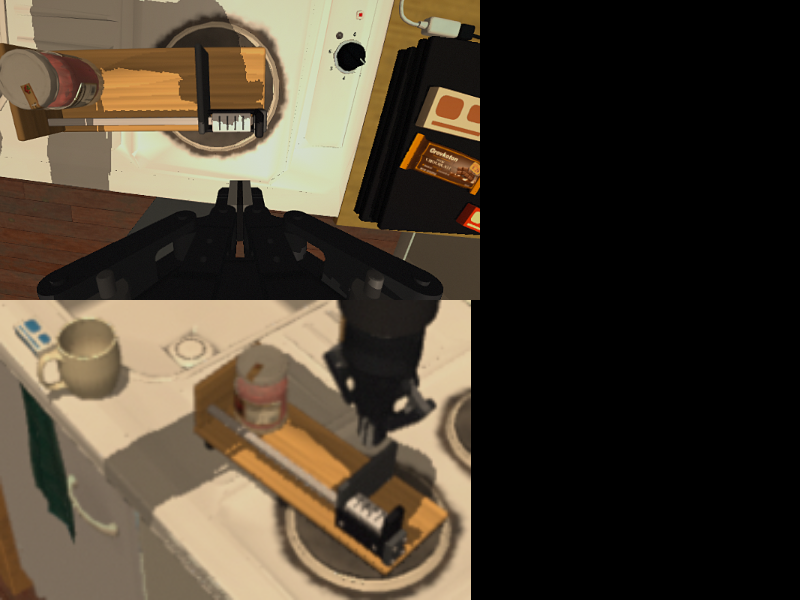

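The stop is against the post at wrist (350,165) and the jar is in place. One numeric check that it stayed seated before signing off: the button should be near y = -0.162, from where the force first rose.

```bash
python3 - <<'E'
from h import *
im=eyes.snapshot("wrist");c=eyes.calibration("wrist")
g=im[150:180,270:350].min(2).astype(int);m=(g>150).astype(np.uint8)
n,l,st,ce=cv2.connectedComponentsWithStats(m);i=1+np.argmax(st[1:,4]);x,y,w,h,_=st[i]
print(x+270,y+150,w,h)
for u in (x+270,x+270+w): print(plane("wrist",(u-.5,y+150+h/2),.085,c))
E
```

```text
284 153 51 22
[ 0.51726748 -0.13849523  0.085     ]
[ 0.52335077 -0.18673365  0.085     ]
```

Button centre is at y≈-0.163 with a measured length of about 49 mm, which matches the seated position.

```bash
python3 -c "
from cell import ctrl
print(ctrl.sign_off())"
```

```text
the job is handed in; nothing more can be done
None
```

The stop is fully back against the end post with the button released and the arm clear; the jar stayed standing in the rack, no bystander was touched, and the job was handed in at about 11.6 s.

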